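Index the loaded vial carousel

TASK

On the bench stand two small vial carousels, each with a yellow knob on top. Take the knob of the one that is loaded with blue-capped vials and turn it clockwise until its red sprung index pin drops fully into the notch in the rim, then let go. Leave the empty carousel as it is.

Things in the scene. Friction and masses are not known exactly. Their poses are not given: they have to be found in the camera images.
- carousel_knob (a point): Knob of the loaded carousel: yellow upright bar 52 x 16 mm, 34 mm high, on the vertical axis; grip from above across its 16 mm. Point on the axis, 16 mm under the bar's top, 120 mm above the bench. x: level, along the bar towards the rim's notch (dark stroke on that end); z up; turns with the knob. Below it, in one piece: six amber vials, blue caps, tops 85 mm high, within 51 mm of the axis.
- carousel (a joint): Turn of the loaded carousel and its knob (rad), clockwise seen from above. Starts at 0.05 to 0.5; the notch meets the pin at 1.30; stops at 0 and 1.42. Light friction (0.04 N m): it stays where left, but within about 0.2 of 1.30 the sprung pin, in the notch's mouth, pulls it to centre.
- pin (a joint): Slide (m) of the loaded carousel's red index pin, level, towards the axis: 0 with its roller on the round rim of the 130 mm aluminium plate (30 to 42 mm high), 0.009 when fully in the plate's only V notch. Its 6 N spring moves it; it needs no handling. Its off-white guide block, 48 mm high, stands on the fixed dark blue base (160 mm across), out to 155 mm from the axis on that side.
- empty_carousel_notch (a point): Notch of the second carousel, alike (same base, yellow knob, red pin) but with six dark empty seats and no vials. Point 60 mm from that carousel's axis, in its notch, 42 mm above the bench; x points outward from the axis, z up. It must not be turned.

How it is judged:
By the outcome, as a careful person would: the job done as asked, in the order asked, and still so for the second after the job is handed in, with the robot touching nothing.
It also fails if it takes over 32 s, if anything falls off the work surface, if the arm or the gripper's body presses on something with over 40 N, if the wrist force passes 120 N, or if a joint passes its speed limit or range.

ROBOT

A 6-joint arm with a two-finger parallel gripper is mounted at the origin on the work surface. World frame = base frame: x ahead of the robot, y to its left, z up, the work surface at z = 0. Lengths are in m, angles in rad, forces in N, time in s.
With the tool pointing down it reaches from about 0.25 to 0.725 m from the base axis. Payload 4 kg.
Tool frame: the origin (TCP) lies at the very end of the fingers, on their centre line; the grasp point (between the pads) lies 19 mm behind it; x points along the fingers, z is the direction in which the jaws open and shut, and the axes are right-handed (so a half turn about x gives the same grasp; the last joint's range is limited). The gripper opens to 85 mm and grips with 20 to 120 N. Pads are 22 mm wide; open, the fingers measure 114 mm over their backs; the gripper's body (76 mm by 85 mm) begins 54 mm behind the grasp point. The pads swing forward as they close: fully open they stand 13 mm farther back than shut.
Start: joints at [1.157, 0.241, 0.005, 1.335, 0, 1.571], TCP at [0.201, 0.458, 0.231] pointing down, gripper open.
Joint ranges: [-2.72, 2.72], [-1.05, 1.87], [-1.09, 1.28], [-1.99, 2.15], [-1.42, 1.44], [-3.14, 3.14]. Speed limits (rad/s): [2.79, 2.79, 3.14, 3.14, 3.14, 3.14].

INTERFACE

Orientations are given as a unit quaternion [x, y, z, w].
In Python, from workcell import bot gives the robot as it stands.
- The arm moves only by the tool apply_moves, never from a script. Its argument "targets" is one flat list of numbers, 7 for each row, row after row: the shift along the tool's x, y, z in units of 25 cm (1.0 is 25 cm), then the turn, a rotation vector about the tool's x, y, z in units of 0.5 rad (1.0 is 0.5 rad), then the opening, from 0 (shut) to 1 (fully open). In form: [tx, ty, tz, wx, wy, wz, claw, tx, ty, tz, wx, wy, wz, claw, ...]. A call has 1 to 12 rows; each row is the pose to reach, as a shift and turn from the pose commanded when the call began, along the tool's axes at that moment; what a row does not reach only later rows make up. A row lasts 1/12 s, in which the tool goes at most 41.7 mm and 7.16 degrees, less where a joint would pass 70% of its speed; a pose out of reach is approached as far as the arm can. A call with a number of a shift or a turn outside -1 to 1 is refused whole. A call with a gripper value outside its range is refused whole. The fingers move at their own pace and stop on an object; the grip force is fixed at half the most. Time passes only in rows, so rows that repeat a pose let the fingers close. It gives the time, the measured TCP pose, the force and the opening at its end, in the units of the state.
- bot.get_obs(): the state, without advancing time (a new reading comes with each control period).
- bot.camera(name): name is "scene" or "top"; returns (picture, depth): 400x640x3 uint8, red, green, blue; 400x640 float32, m along the optical axis (not along the pixel's ray), 0 where there is no reading.
- bot.camera_params(name): a dict with "fx", "fy", "cx", "cy" (pixels), "T" (4x4, takes a point from camera to world coordinates). Camera axes: x right, y up, looking along -z (the intrinsics and any distortion apply to the point x, -y, -z); pixel columns grow to the right and rows downward; lengths in m; the calibration is good to about 2 mm. A picture is of the moment at which its call begins. camera_params takes no time and is no camera call.
- bot.job_done(): hands the job in, once; it reports no verdict.
The state is a dict: "clock": time; "joint_pos": joint angles; "joint_vel": joint speeds; "tau": joint torques, N m; "eef_pos": TCP position; "tool_rot": TCP orientation; "ft_force": force on the tool from outside, world axes, zero at the start; "ft_torque": the same for the moment, N m; "grip_width": finger opening in m.
Only numpy, scipy, OpenCV 4.12 (cv2) and the standard library are available. Lean on these libraries where they do the work, as an engineer would, in place of code of your own. Each camera call takes 0.05 s, during which the arm holds its last target.

## Working session

There is one attempt and no reset: what is moved stays moved. The work goes in short steps, Python scripts to look and compute and a tool call to move; the robot and the scene stay as the last step left them, time stands still between calls to the robot, and variables do not carry over. Pictures are saved under pics/ and viewed, and the job is handed in when it is done.

Besides the shell and the picture viewer there is one more tool, called after "Call:" by a JSON object that holds its "name" and its "arguments". apply_moves: Moves the arm, as the interface text tells. Its arguments: {"type":"object","properties":{"targets":{"type":"array"}},"required":["targets"]}

```bash
mkdir -p pics; python3 - <<'E'
from workcell import bot
import cv2,numpy as np
for n in("scene","top"):
    im,d=bot.camera(n); cv2.imwrite(f"pics/{n}0.png",im[:,:,::-1]); np.save(f"pics/{n}0.npy",d); p=bot.camera_params(n); print(n,p)
o=bot.get_obs(); print(o)
E
```

```text
scene {'fx': 499.382694362057, 'fy': 499.382694362057, 'cx': 324.7103813544662, 'cy': 200.6277549991045, 'T': array([[ 0.15933139, -0.83950208,  0.51947066,  1.04053518],
       [ 0.98722163,  0.13689665, -0.08156452, -0.05806616],
       [-0.00264021,  0.52582845,  0.85058654,  0.89563268],
       [ 0.        ,  0.        ,  0.        ,  1.        ]])}
top {'fx': 425.06453194763793, 'fy': 425.06453194763793, 'cx': 321.2914124971224, 'cy': 197.9536757340241, 'T': array([[ 1.92371771e-02,  9.96881052e-01, -7.65382250e-02,
         4.93463336e-01],
       [-9.99812996e-01,  1.93319796e-02,  4.97848393e-04,
         2.68047887e-02],
       [ 1.97593103e-03,  7.65143348e-02,  9.97066523e-01,
         1.05563860e+00],
       [ 0.00000000e+00,  0.00000000e+00,  0.00000000e+00,
         1.00000000e+00]])}
{'clock': 0.1, 'joint_pos': array([1.15699170e+00, 2.41384202e-01, 3.88353778e-03, 1.33522635e+00,
       1.54496260e-05, 1.57077504e+00]), 'joint_vel': array([ 0.00103439, -0.00182534,  0.00468423,  0.00187961, -0.00130551,
        0.00019836]), 'tau': array([ 2.97893030e-04, -3.73138082e+01,  2.53009629e+01,  1.08216325e-02,
        6.79862251e-05,  2.75887238e-06]), 'eef_pos': array([0.20081645, 0.45728351, 0.23048812]), 'tool_rot': array([-0.38699611,  0.59262075,  0.38625882,  0.59147171]), 'ft_force': array([-0.36227946, -1.35087555, -0.13443212]), 'ft_torque': array([-0.00148657,  0.01462716,  0.03516261]), 'grip_width': 0.08539634790473594}
```

```bash
ls . pics
```

```text
.:
pics

pics:
scene0.npy
scene0.png
top0.npy
top0.png
```

View pics/scene0.png

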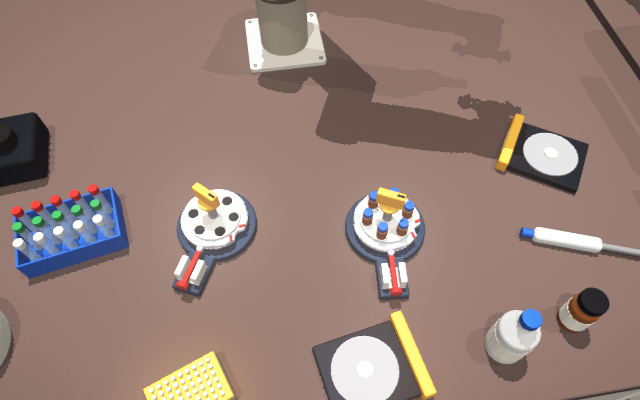

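View pics/top0.png

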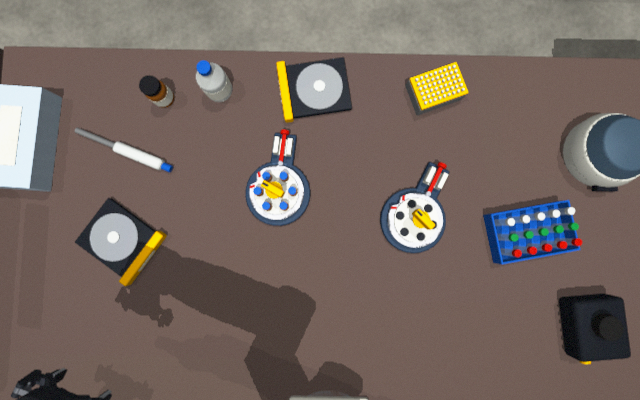

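The loaded carousel (blue caps) is at about (277,192) in top and (388,220) in scene. The empty one is at (414,219) in top and (214,218) in scene. I'll measure the yellow knob next.

```bash
cat > h.py <<'E'
import numpy as np,cv2
from workcell import bot
def ray(n,u,v,z):
    p=bot.camera_params(n);T=p["T"]
    d=T[:3,:3]@np.array([(u-p["cx"])/p["fx"],-(v-p["cy"])/p["fy"],-1]);o=T[:3,3]
    return o+d*(z-o[2])/d[2]
def pts(n,m,d):
    p=bot.camera_params(n);T=p["T"];v,u=np.nonzero(m&(d>0));Z=d[v,u]
    c=np.stack([(u-p["cx"])/p["fx"]*Z,-(v-p["cy"])/p["fy"]*Z,-Z],1)
    return c@T[:3,:3].T+T[:3,3],u,v
E
python3 - <<'E'
from h import *
for n,(u0,v0),(ue,ve) in(("top",(277,192),(414,219)),("scene",(388,220),(214,218))):
    im=cv2.imread(f"pics/{n}0.png");d=np.load(f"pics/{n}0.npy")
    hsv=cv2.cvtColor(im,cv2.COLOR_BGR2HSV)
    H,S,V=[hsv[:,:,i].astype(int) for i in range(3)]
    y=(H>14)&(H<33)&(S>130)&(V>110); vv,uu=np.mgrid[:400,:640]
    m=y&(abs(uu-u0)<40)&(abs(vv-v0)<50)
    P,u,v=pts(n,m,d); 
    t=P[:,2]>0.128; q=P[t]
    print(n,len(P),t.sum(),'px c',u.mean(),v.mean(),P[:,2].max())
    r=cv2.minAreaRect((q[:,:2]*1000).astype(np.float32)); print(' top rect mm',r,q.mean(0))
    # rays on z=.136 for top pixels
    w=np.array([ray(n,a,b,.136)[:2] for a,b in zip(u[t],v[t])])*1000
    print(' ray rect',cv2.minAreaRect(w.astype(np.float32)))
    # blue base ring / white plate
    m2=(S<60)&(V>150)&(abs(uu-u0)<34)&(abs(vv-v0)<34)
    P2,_,_=pts(n,m2,d); k=(P2[:,2]>.036)&(P2[:,2]<.048)
    print(' plate',cv2.minEnclosingCircle((P2[k,:2]*1000).astype(np.float32)))
    md=(H>100)&(H<125)&(V<90)&(S>60)&(abs(uu-u0)<45)&(abs(vv-v0)<45)
    red=((H<8)|(H>172))&(S>150)&(V>120)&(abs(uu-u0)<45)&(abs(vv-v0)<75)
    c,l,s,ce=cv2.connectedComponentsWithStats(red.astype(np.uint8))
    for i in range(1,c):
        if s[i,4]>3: print(' red',s[i],ray(n,*ce[i],.042)[:2])
    big=cv2.resize(im[v0-70:v0+50,u0-60:u0+60],None,fx=5,fy=5,interpolation=cv2.INTER_CUBIC)
    if n=='scene': big=cv2.resize(im[v0-40:v0+80,u0-60:u0+60],None,fx=5,fy=5,interpolation=cv2.INTER_CUBIC)
    cv2.imwrite(f"pics/{n}_z.png",big)
E
```

```text
top 284 162 px c 272.7957746478873 188.97535211267606 0.1384722459471185
 top rect mm ((584.51513671875, 133.68844604492188), (50.3273811340332, 16.050039291381836), 61.38088607788086) [0.58384523 0.13284639 0.13478818]
 ray rect ((584.2047119140625, 133.4248504638672), (50.606685638427734, 15.903764724731445), 61.38528060913086)
 plate ((589.6514892578125, 134.356689453125), 69.43296813964844)
 red [279 129  10  32 140] [0.70347053 0.12181367]
 red [258 172   2   5   7] [0.62637893 0.17800479]
 red [250 185   4   3   7] [0.59640499 0.19420589]
scene 417 139 px c 390.00239808153475 202.2925659472422 0.14032553544991444
 top rect mm ((582.6444702148438, 135.1453399658203), (51.04845428466797, 18.51875114440918), 59.19396209716797) [0.58748046 0.13544216 0.1348658 ]
 ray rect ((584.3305053710938, 134.10018920898438), (51.075706481933594, 21.246244430541992), 60.981876373291016)
 plate ((586.7255249023438, 134.597412109375), 69.5650634765625)
 red [415 219   5   4   9] [0.59372586 0.19544844]
 red [412 233   3   5   7] [0.62344017 0.17926872]
 red [389 256  13  39 227] [0.70336403 0.12248475]
```

View pics/top_z.png

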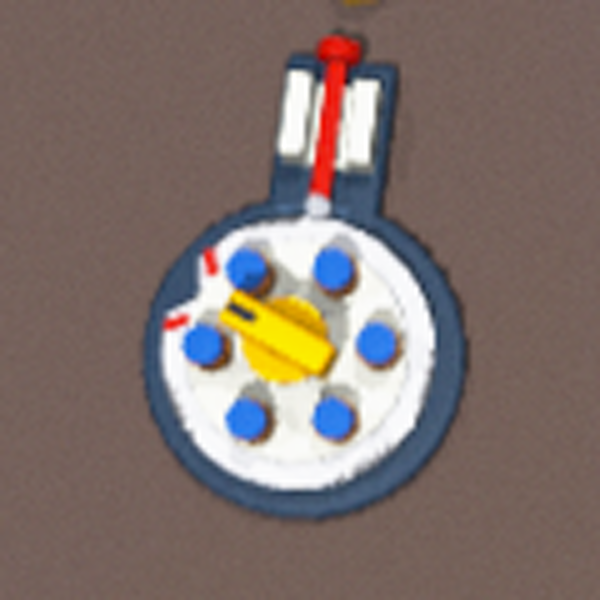

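View pics/scene_z.png

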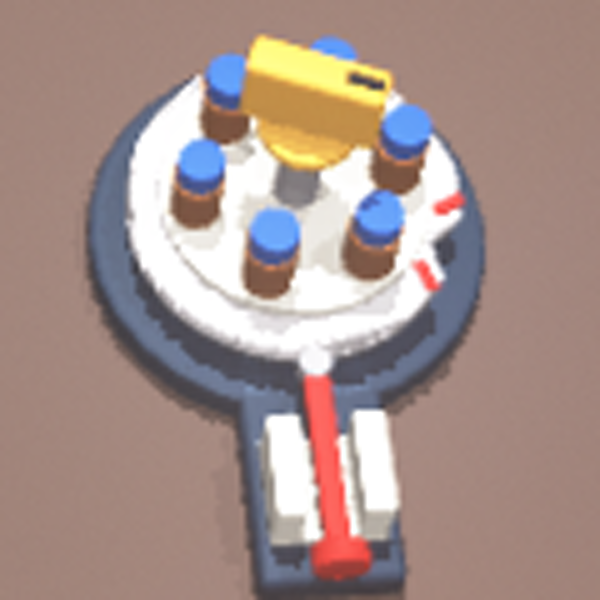

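```bash
cat >> h.py <<'E'
from scipy.spatial.transform import Rotation as R
def plan(ang,xyz):
    o=bot.get_obs();r=R.from_quat(o["tool_rot"]);M=r.as_matrix()
    j=np.degrees(np.arctan2(M[1,2],M[0,2]))
    print("clk",o["clock"],"tcp",o["eef_pos"].round(4),"jaw",j,"q",o["joint_pos"].round(3),"w",o["grip_width"],"F",o["ft_force"].round(1),o["ft_torque"].round(2))
    print("axes\n",M.round(3))
    for a in (ang,ang+180):
        a=np.radians(a);z=np.array([np.cos(a),np.sin(a),0]);x=np.array([0,0,-1.]);y=np.cross(z,x)
        G=R.from_matrix(np.stack([x,y,z],1))
        print("jaw",np.degrees(a),"turn units",((r.inv()*G).as_rotvec()/.5).round(3))
    print("shift units",(M.T@(np.array(xyz)-o["eef_pos"])/.25).round(3))
E
python3 -c "
from h import *
plan(-28.8,[.5845,.134,.20])"
```

```text
clk 0.1 tcp [0.2008 0.4573 0.2305] jaw 66.29196104577919 q [1.157 0.241 0.004 1.335 0.    1.571] w 0.08539634790473594 F [-0.4 -1.4 -0.1] [-0.    0.01  0.04]
axes
 [[-0.001 -0.916  0.402]
 [-0.002  0.402  0.916]
 [-1.     0.    -0.002]]
jaw -28.8 turn units [ 3.319e+00 -3.000e-03  3.000e-03]
jaw 151.2 turn units [-2.964 -0.003 -0.003]
shift units [ 0.123 -1.925 -0.567]
```

Call:
{"name": "apply_moves", "arguments": {"targets": [0,-0.05,-0.02,-0.05,0,0,1,0,-0.15,-0.05,-0.15,0,0,1,0,-0.27,-0.08,-0.27,0,0,1,0,-0.4,-0.12,-0.4,0,0,1,0,-0.52,-0.15,-0.52,0,0,1,0,-0.64,-0.19,-0.64,0,0,1,0,-0.76,-0.22,-0.77,0,0,1,0,-0.87,-0.25,-0.9,0,0,1,0,-0.94,-0.27,-0.97,0,0,1,0,-0.97,-0.28,-1,0,0,1]}}

```text
clock: 0.93
eef_pos: [0.3966, 0.2942, 0.2308]
tool_rot: [0.521, -0.479, -0.52, -0.478]
ft_force: [0.1, -0.1, 0.4]
grip_width: 0.0853
```

```bash
python3 -c "
from h import *
plan(-28.8,[.5845,.134,.20])"
```

```text
clk 0.9333 tcp [0.3966 0.2942 0.2308] jaw 94.83112653042134 q [ 6.390e-01  2.290e-01 -1.100e-02  1.331e+00 -1.000e-03  5.540e-01] w 0.08531041711533487 F [ 0.1 -0.1  0.4] [-0.05 -0.    0.  ]
axes
 [[-0.    -0.996 -0.084]
 [-0.001 -0.084  0.996]
 [-1.     0.    -0.001]]
jaw -28.8 turn units [ 4.316e+00 -2.000e-03  2.000e-03]
jaw 151.2 turn units [-1.968 -0.002 -0.002]
shift units [ 0.124 -0.695 -0.702]
```

Call:
{"name": "apply_moves", "arguments": {"targets": [0,-0.03,-0.03,-0.06,0,0,1,0,-0.1,-0.1,-0.18,0,0,1,0,-0.2,-0.2,-0.32,0,0,1,0,-0.3,-0.3,-0.46,0,0,1,0,-0.4,-0.4,-0.6,0,0,1,0,-0.5,-0.5,-0.74,0,0,1,0,-0.6,-0.6,-0.86,0,0,1,0,-0.66,-0.67,-0.95,0,0,1,0,-0.695,-0.702,-1,0,0,1]}}

```text
clock: 1.68
eef_pos: [0.5848, 0.1334, 0.2301]
tool_rot: [-0.623, 0.335, 0.623, 0.334]
ft_force: [-0.8, 0.2, -0.5]
grip_width: 0.0854
```

Call:
{"name": "apply_moves", "arguments": {"targets": [0,0,0,-0.08,0,0,1,0,0,0,-0.22,0,0,1,0,0,0,-0.4,0,0,1,0,0,0,-0.58,0,0,1,0,0,0,-0.76,0,0,1,0,0,0,-0.9,0,0,1,0,0,0,-0.97,0,0,1,0,0,0,-0.97,0,0,1]}}

```text
clock: 2.35
eef_pos: [0.5828, 0.1362, 0.2306]
tool_rot: [-0.685, 0.175, 0.686, 0.174]
ft_force: [0.4, 0.8, 0.1]
grip_width: 0.0854
```

```bash
python3 -c "
from h import *
plan(151.2,[.5845,.134,.106])
im,d=bot.camera('scene');cv2.imwrite('pics/s1.png',im[:,:,::-1])"
```

```text
clk 2.35 tcp [0.5828 0.1362 0.2306] jaw 151.40126107892561 q [ 0.23   0.442  0.291  1.421 -0.    -0.842] w 0.08543142140492227 F [0.4 0.8 0.1] [ 0.    0.04 -0.04]
axes
 [[-0.001 -0.479 -0.878]
 [-0.    -0.878  0.479]
 [-1.     0.001  0.001]]
jaw 151.2 turn units [ 0.007  0.002 -0.002]
jaw 331.2 turn units [-6.276e+00  3.000e-03  3.000e-03]
shift units [ 0.498  0.004 -0.011]
```

View pics/s1.png

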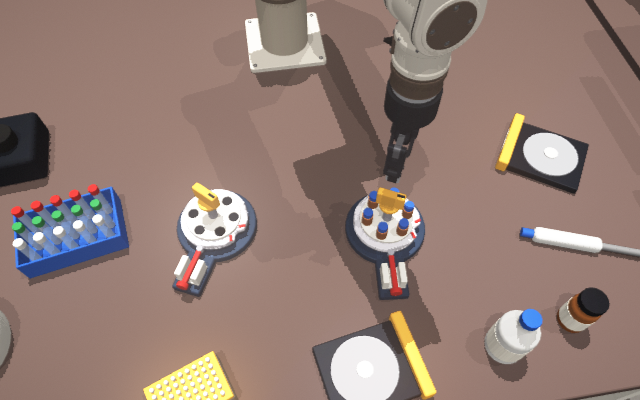

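The gripper is above the knob: scene (395,160) projects over it. Next I descend and grip.

Call:
{"name": "apply_moves", "arguments": {"targets": [0.03,0.004,-0.01,0,0,0,1,0.08,0.004,-0.01,0,0,0,1,0.15,0.004,-0.01,0,0,0,1,0.22,0.004,-0.01,0,0,0,1,0.29,0.004,-0.01,0,0,0,1,0.36,0.004,-0.01,0,0,0,1,0.42,0.004,-0.01,0,0,0,1,0.46,0.004,-0.01,0,0,0,1,0.48,0.004,-0.01,0,0,0,1,0.49,0.004,-0.01,0,0,0,1,0.49,0.004,-0.01,0,0,0,1]}}

```text
clock: 3.32
eef_pos: [0.5849, 0.1342, 0.1085]
tool_rot: [-0.685, 0.175, 0.685, 0.175]
ft_force: [0.5, -0.2, 0.1]
grip_width: 0.0852
```

```bash
python3 -c "
from h import *
plan(151.2,[.5845,.134,.106])
im,d=bot.camera('scene');cv2.imwrite('pics/s2.png',cv2.resize(im[100:320,280:500,::-1],None,fx=2.7,fy=2.7))"
```

```text
clk 3.3167 tcp [0.5849 0.1342 0.1085] jaw 151.36140441285903 q [ 0.226  0.512  0.078  1.137 -0.    -0.845] w 0.08522748131116498 F [ 0.5 -0.2  0.1] [ 0.01 -0.02  0.01]
axes
 [[-0.    -0.479 -0.878]
 [-0.    -0.878  0.479]
 [-1.     0.     0.   ]]
jaw 151.2 turn units [ 0.006  0.001 -0.001]
jaw 331.2 turn units [-6.278e+00  1.000e-03  1.000e-03]
shift units [0.01  0.001 0.001]
```

View pics/s2.png

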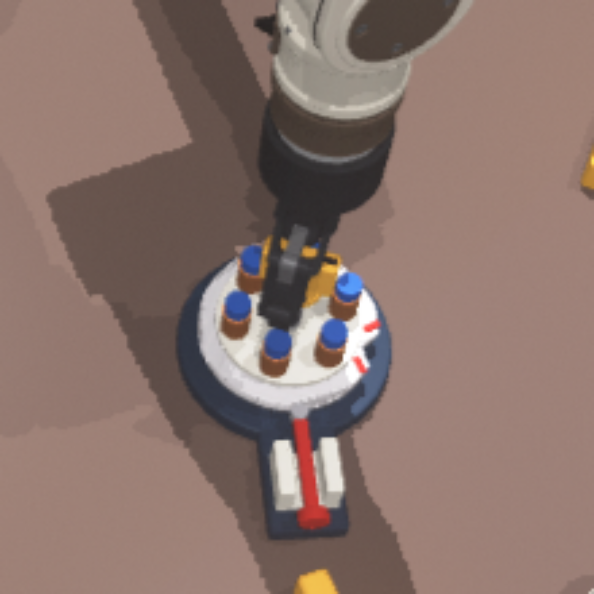

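Fingers straddle the bar, with the near finger at (285,300) in the crop, and force is about 0. Closing now.

Call:
{"name": "apply_moves", "arguments": {"targets": [0,0,0,0,0,0,0,0,0,0,0,0,0,0,0,0,0,0,0,0,0,0,0,0,0,0,0,0,0,0,0,0,0,0,0,0,0,0,0,0,0,0,0,0,0,0,0,0,0,0,0,0,0,0,0,0,0,0,0,0,0,0,0,0,0,0,0,0,0,0]}}

```text
clock: 4.2
eef_pos: [0.5828, 0.1355, 0.1094]
tool_rot: [-0.684, 0.174, 0.687, 0.175]
ft_force: [-7.2, 3.0, 5.1]
grip_width: 0.0153
```

```bash
python3 -c "
from h import *
plan(151.2,[.5845,.134,.106])"
```

```text
clk 4.2 tcp [0.5828 0.1355 0.1094] jaw 151.44026622354946 q [ 0.227  0.51   0.077  1.141  0.003 -0.845] w 0.015265417308485452 F [-7.2  3.   5.1] [0.53 1.19 0.01]
axes
 [[-0.003 -0.478 -0.878]
 [ 0.002 -0.878  0.478]
 [-1.    -0.     0.004]]
jaw 151.2 turn units [0.008 0.008 0.001]
jaw 331.2 turn units [-6.275e+00 -1.000e-03  1.300e-02]
shift units [ 0.013  0.002 -0.009]
```

Call:
{"name": "apply_moves", "arguments": {"targets": [0,0,0.009,0,0,0,0,0,0,0.009,0.06,0,0,0,0,0,0.009,0.15,0,0,0,0,0,0.009,0.25,0,0,0,0,0,0.009,0.35,0,0,0,0,0,0.009,0.45,0,0,0,0,0,0.009,0.55,0,0,0,0,0,0.009,0.65,0,0,0,0,0,0.009,0.75,0,0,0,0,0,0.009,0.84,0,0,0,0,0,0.009,0.9,0,0,0,0,0,0.009,0.9,0,0,0]}}

```text
clock: 5.2
eef_pos: [0.5829, 0.1354, 0.1094]
tool_rot: [0.629, -0.323, -0.629, -0.324]
ft_force: [-1.2, 0.1, 3.5]
grip_width: 0.0147
```

```bash
python3 -c "
from h import *
plan(84.3,[.583,.135,.108])
im,d=bot.camera('scene');cv2.imwrite('pics/s3.png',cv2.resize(im[100:320,280:500,::-1],None,fx=2.7,fy=2.7))"
```

```text
clk 5.2 tcp [0.5829 0.1354 0.1094] jaw 125.5538230226034 q [ 0.228  0.508  0.073  1.136  0.    -0.392] w 0.014737938242959861 F [-1.2  0.1  3.5] [ 0.08  0.43 -0.19]
axes
 [[ 0.    -0.814 -0.581]
 [ 0.    -0.581  0.814]
 [-1.    -0.001  0.   ]]
jaw 84.3 turn units [1.44e+00 1.00e-03 1.00e-03]
jaw 264.3 turn units [-4.843e+00 -1.000e-03  1.000e-03]
shift units [ 0.006  0.001 -0.002]
```

View pics/s3.png

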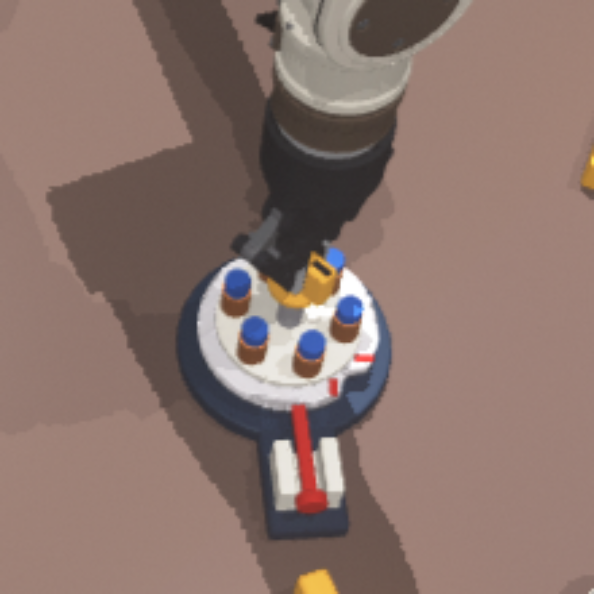

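The pin head seems to have moved inward, from (312,520) to (312,500) in the crop, although the marked notch is still well short of it. I'll check this in native pixels before going on.

```bash
python3 - <<'E'
from h import *
im,d=bot.camera('scene');cv2.imwrite('pics/s4f.png',im[:,:,::-1]);b=im[:,:,::-1]
cv2.imwrite('pics/s4.png',cv2.resize(b[200:300,340:440],None,fx=6,fy=6,interpolation=cv2.INTER_CUBIC))
t,_=bot.camera('top');cv2.imwrite('pics/t4f.png',t[:,:,::-1])
cv2.imwrite('pics/t4.png',cv2.resize(t[115:235,215:335,::-1],None,fx=5,fy=5,interpolation=cv2.INTER_CUBIC))
for f,n in(('scene0','scene'),('s4f','scene'),('top0','top'),('t4f','top')):
    a=cv2.cvtColor(cv2.imread(f'pics/{f}.png'),cv2.COLOR_BGR2HSV).astype(int);H,S,V=a[...,0],a[...,1],a[...,2]
    vv,uu=np.mgrid[:400,:640];u0,v0=(388,240) if n=='scene' else (280,170)
    red=((H<8)|(H>172))&(S>150)&(V>90)&(abs(uu-u0)<45)&(abs(vv-v0)<60)
    c,l,s,ce=cv2.connectedComponentsWithStats(red.astype(np.uint8))
    for i in range(1,c):
        if s[i,4]>3: print(f,s[i],ray(n,*ce[i],.042)[:2].round(4))
E
```

```text
scene0 [415 219   5   4   9] [0.5937 0.1954]
scene0 [412 233   3   5   7] [0.6234 0.1793]
scene0 [389 256  13  40 228] [0.7035 0.1225]
s4f [412 232   6   2  12] [0.6186 0.1835]
s4f [403 241   2   5  10] [0.6373 0.1571]
s4f [388 250  13  40 237] [0.693  0.1235]
top0 [279 129  10  32 145] [0.7038 0.1216]
top0 [258 172   2   5   7] [0.6264 0.178 ]
top0 [250 185   4   3   7] [0.5964 0.1942]
t4f [279 133   9  32 135] [0.6917 0.123 ]
```

View pics/s4.png

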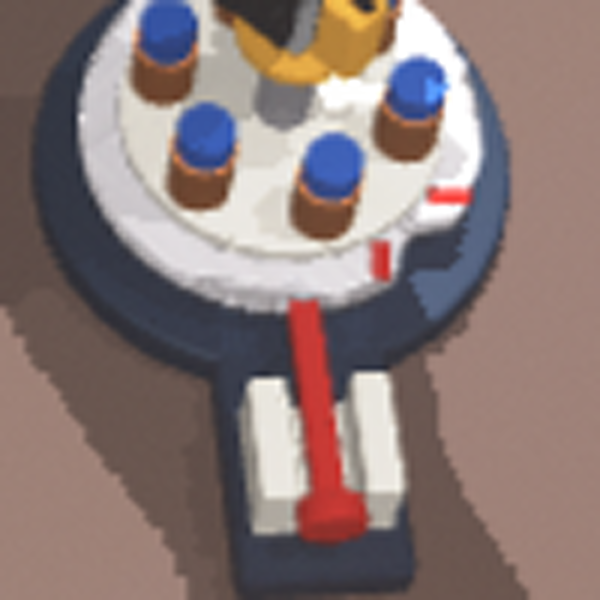

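View pics/t4.png

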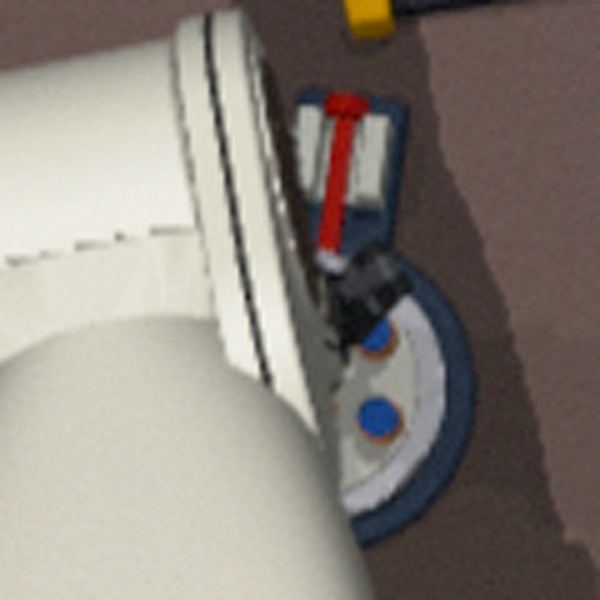

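The pin is about 9-11 mm inward although the marked notch is still about 41° short. I'll turn a little more and watch the torque and the pin.

Call:
{"name": "apply_moves", "arguments": {"targets": [0,0,0,0.05,0,0,0,0,0,0,0.1,0,0,0,0,0,0,0.15,0,0,0,0,0,0,0.2,0,0,0,0,0,0,0.2,0,0,0]}}

```text
clock: 5.77
eef_pos: [0.5829, 0.1354, 0.1094]
tool_rot: [0.612, -0.354, -0.612, -0.355]
ft_force: [-2.5, 0.1, 5.3]
grip_width: 0.0149
```

```bash
cat >> h.py <<'E'
def snap(tag):
    im,d=bot.camera('scene');b=im[:,:,::-1].copy();cv2.imwrite(f'pics/{tag}f.png',b)
    cv2.imwrite(f'pics/{tag}.png',cv2.resize(b[180:300,330:450],None,fx=5,fy=5,interpolation=cv2.INTER_CUBIC))
    a=cv2.cvtColor(b,cv2.COLOR_BGR2HSV).astype(int);H,S,V=a[...,0],a[...,1],a[...,2]
    vv,uu=np.mgrid[:400,:640]
    red=((H<8)|(H>172))&(S>150)&(V>90)&(abs(uu-388)<45)&(abs(vv-240)<60)
    c,l,s,ce=cv2.connectedComponentsWithStats(red.astype(np.uint8))
    for i in range(1,c):
        if s[i,4]>3: print(s[i],ray('scene',*ce[i],.042)[:2].round(4))
E
python3 -c "
from h import *
plan(84.3,[.583,.135,.108]); snap('s5')"
```

```text
clk 5.7667 tcp [0.5829 0.1354 0.1094] jaw 119.84947815584242 q [ 0.228  0.508  0.073  1.136  0.    -0.293] w 0.014858185211525064 F [-2.5  0.1  5.3] [ 0.13  0.56 -0.19]
axes
 [[ 0.    -0.867 -0.498]
 [ 0.    -0.498  0.867]
 [-1.    -0.001  0.   ]]
jaw 84.3 turn units [1.241e+00 0.000e+00 1.000e-03]
jaw 264.3 turn units [-5.042e+00 -1.000e-03  1.000e-03]
shift units [ 0.006  0.001 -0.002]
[411 234   6   2   9] [0.6227 0.1795]
[400 242   2   6  12] [0.6395 0.1507]
[388 250  13  40 235] [0.6929 0.1236]
```

View pics/s5.png

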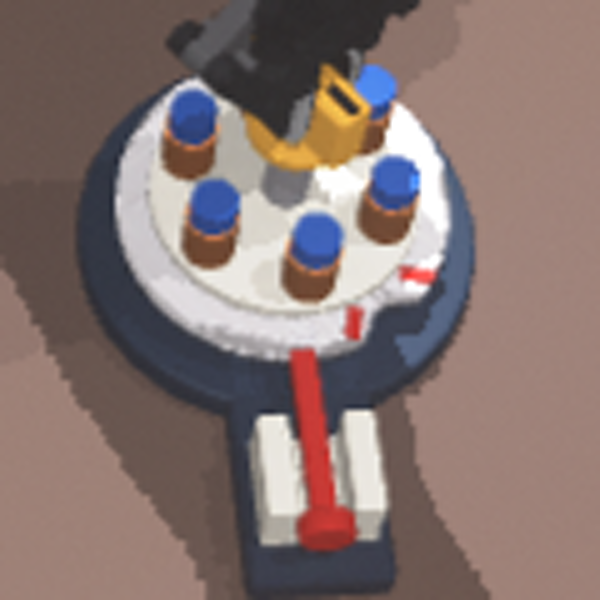

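```bash
python3 - <<'E'
from h import *
d0=np.load('pics/scene0.npy');im,d1=bot.camera('scene')
p0,u,v=pts('scene',np.ones_like(d0,bool),d0);
def med(d,u,v):
    m=np.zeros((400,640),bool);m[v-1:v+2,u-1:u+2]=1;P,_,_=pts('scene',m,d);return np.median(P,0).round(4)
for (a,b) in((357,225),(360,236),(372,245),(385,249),(392,249),(380,244),(391,253),(392,262),(394,285),(381,275),(405,275),(350,235),(385,258),(400,296)): print((a,b),med(d0,a,b),med(d1,a,b))
E
```

```text
(357, 225) [0.5849 0.0764 0.0434] [0.5861 0.0766 0.0442]
(360, 236) [0.6088 0.0782 0.042 ] [0.6097 0.0779 0.0443]
(372, 245) [0.6322 0.0967 0.044 ] [0.6324 0.0963 0.0441]
(385, 249) [0.6444 0.1196 0.0427] [0.6446 0.1191 0.0428]
(392, 249) [0.646  0.1325 0.0438] [0.6459 0.1324 0.0434]
(380, 244) [0.6333 0.1117 0.0442] [0.6331 0.1119 0.044 ]
(391, 253) [0.6553 0.1282 0.0444] [0.6552 0.1282 0.043 ]
(392, 262) [0.6729 0.1258 0.0432] [0.6727 0.1264 0.0434]
(394, 285) [0.7181 0.1192 0.0424] [0.7213 0.1177 0.0503]
(381, 275) [0.6922 0.1018 0.0359] [0.692  0.1016 0.0354]
(405, 275) [0.7046 0.1422 0.0493] [0.7044 0.1422 0.0492]
(350, 235) [0.5926 0.063  0.0197] [0.5917 0.0624 0.0203]
(385, 258) [0.6524 0.1195 0.0205] [0.6527 0.1199 0.0193]
(400, 296) [0.7316 0.1303 0.0179] [0.7307 0.1307 0.016 ]
```

The plate has not lifted and the base hasn't moved; the pin just sits inward early, and torque is still small. I'll continue to the notch and watch.

Call:
{"name": "apply_moves", "arguments": {"targets": [0,0,0,0.06,0,0,0,0,0,0,0.15,0,0,0,0,0,0,0.25,0,0,0,0,0,0,0.35,0,0,0,0,0,0,0.45,0,0,0,0,0,0,0.52,0,0,0,0,0,0,0.58,0,0,0,0,0,0,0.6,0,0,0,0,0,0,0.6,0,0,0]}}

```text
clock: 6.62
eef_pos: [0.583, 0.1354, 0.1094]
tool_rot: [0.552, -0.441, -0.552, -0.442]
ft_force: [-2.0, -0.7, 5.5]
grip_width: 0.0152
```

```bash
python3 -c "
from h import *
plan(84.3,[.583,.135,.108]); snap('s6')"
```

```text
clk 6.6167 tcp [0.583  0.1354 0.1094] jaw 102.69273649543504 q [0.228 0.508 0.073 1.136 0.    0.007] w 0.015176564172073368 F [-2.  -0.7  5.5] [ 0.05  0.52 -0.03]
axes
 [[ 0.001 -0.976 -0.22 ]
 [ 0.    -0.22   0.976]
 [-1.    -0.001  0.   ]]
jaw 84.3 turn units [0.642 0.    0.001]
jaw 264.3 turn units [-5.641e+00 -2.000e-03  0.000e+00]
shift units [ 0.006  0.    -0.001]
[405 239   6   4  12] [0.6333 0.1651]
[388 244  13  46 250] [0.6894 0.1241]
```

View pics/s6.png

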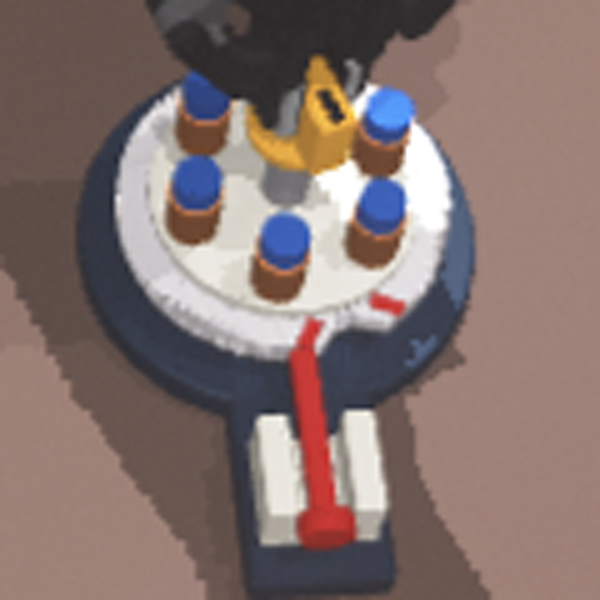

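Call:
{"name": "apply_moves", "arguments": {"targets": [0,0,0,0.06,0,0,0,0,0,0,0.14,0,0,0,0,0,0,0.22,0,0,0,0,0,0,0.3,0,0,0,0,0,0,0.4,0,0,0,0,0,0,0.5,0,0,0,0,0,0,0.58,0,0,0,0,0,0,0.64,0,0,0,0,0,0,0.64,0,0,0]}}

```text
clock: 7.42
eef_pos: [0.583, 0.1352, 0.1094]
tool_rot: [-0.475, 0.524, 0.474, 0.524]
ft_force: [-2.3, -0.4, 5.1]
grip_width: 0.0149
```

```bash
python3 -c "
from h import *
plan(84.3,[.583,.135,.108]); snap('s7')"
```

```text
clk 7.4167 tcp [0.583  0.1352 0.1094] jaw 84.32502954956543 q [ 0.228  0.508  0.073  1.136 -0.     0.327] w 0.014882289979915565 F [-2.3 -0.4  5.1] [ 0.08  0.5  -0.13]
axes
 [[ 0.001 -0.995  0.099]
 [-0.     0.099  0.995]
 [-1.    -0.001 -0.   ]]
jaw 84.3 turn units [ 0.001 -0.     0.001]
jaw 264.3 turn units [-6.282e+00 -2.000e-03 -0.000e+00]
shift units [ 0.006 -0.    -0.001]
[396 243   6   5  13] [0.6397 0.1468]
[379 244   5   5  12] [0.6363 0.1137]
[388 251  13  40 238] [0.6949 0.1232]
```

View pics/s7.png

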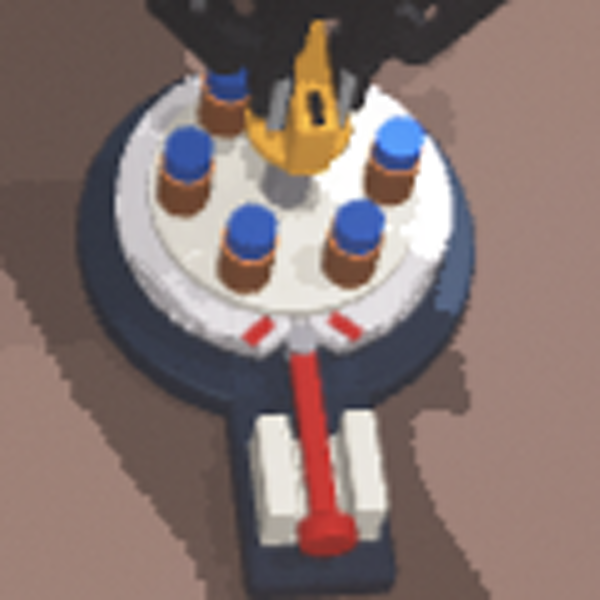

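The roller sits between the two red marks at (300,335) in the crop, so the notch is aligned. Releasing, then rising straight up.

Call:
{"name": "apply_moves", "arguments": {"targets": [0,0,0,0,0,0,0.4,0,0,0,0,0,0,0.7,0,0,0,0,0,0,1,0,0,0,0,0,0,1,0,0,0,0,0,0,1,0,0,0,0,0,0,1,0,0,0,0,0,0,1,0,0,0,0,0,0,1,0,0,0,0,0,0,1,0,0,0,0,0,0,1]}}

```text
clock: 8.3
eef_pos: [0.5829, 0.1353, 0.1088]
tool_rot: [-0.475, 0.524, 0.475, 0.524]
ft_force: [0.4, 0.3, 0.1]
grip_width: 0.0855
```

```bash
python3 -c "
from h import *
plan(84.3,[.583,.135,.23]); snap('s8')"
```

```text
clk 8.3 tcp [0.5829 0.1353 0.1088] jaw 84.34024326601512 q [ 0.228  0.508  0.073  1.135 -0.     0.327] w 0.08545780298436347 F [0.4 0.3 0.1] [-0.02  0.02 -0.02]
axes
 [[ 0.    -0.995  0.099]
 [-0.     0.099  0.995]
 [-1.    -0.    -0.   ]]
jaw 84.3 turn units [ 0.001 -0.     0.   ]
jaw 264.3 turn units [-6.282 -0.    -0.   ]
shift units [-0.485 -0.    -0.001]
[396 243   6   5  13] [0.6397 0.1468]
[379 244   5   5  12] [0.6363 0.1137]
[388 251  13  40 238] [0.6949 0.1232]
```

View pics/s8.png

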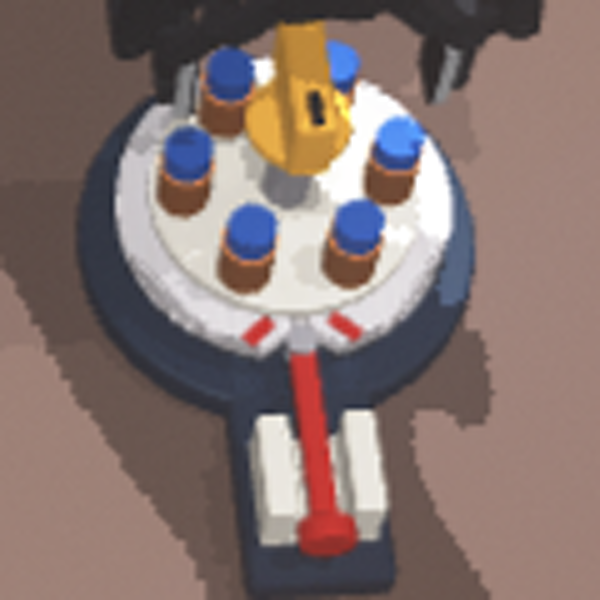

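Call:
{"name": "apply_moves", "arguments": {"targets": [-0.03,0,0,0,0,0,1,-0.09,0,0,0,0,0,1,-0.18,0,0,0,0,0,1,-0.28,0,0,0,0,0,1,-0.38,0,0,0,0,0,1,-0.46,0,0,0,0,0,1,-0.5,0,0,0,0,0,1]}}

```text
clock: 8.93
eef_pos: [0.5842, 0.1356, 0.2379]
tool_rot: [-0.476, 0.522, 0.474, 0.526]
ft_force: [0.5, 0.6, 0.7]
grip_width: 0.0854
```

Call:
{"name": "apply_moves", "arguments": {"targets": [0,0.05,0.02,0,0,0,1,0,0.15,0.08,0,0,0,1,0,0.27,0.18,0,0,0,1,0,0.4,0.3,0,0,0,1,0,0.52,0.42,0,0,0,1,0,0.62,0.54,0,0,0,1,0,0.7,0.66,0,0,0,1,0,0.76,0.76,0,0,0,1,0,0.8,0.8,0,0,0,1]}}

```text
clock: 9.68
eef_pos: [0.4016, 0.3572, 0.2336]
tool_rot: [-0.475, 0.523, 0.476, 0.523]
ft_force: [0.9, -0.7, -0.0]
grip_width: 0.0852
```

```bash
python3 - <<'E'
from h import *
plan(84.3,[.583,.135,.23]); snap('s9')
t,_=bot.camera('top');cv2.imwrite('pics/t9f.png',t[:,:,::-1])
cv2.imwrite('pics/t9.png',cv2.resize(t[115:265,235:455,::-1],None,fx=3.6,fy=3.6,interpolation=cv2.INTER_CUBIC))
a0=cv2.imread('pics/top0.png').astype(int);a1=cv2.imread('pics/t9f.png').astype(int)
# empty carousel: red & yellow masks before/after
for f in('top0','t9f','scene0','s9f'):
    n='top' if f[0]=='t' else 'scene'
    h=cv2.cvtColor(cv2.imread(f'pics/{f}.png'),cv2.COLOR_BGR2HSV).astype(int);H,S,V=h[...,0],h[...,1],h[...,2]
    vv,uu=np.mgrid[:400,:640];
    for (u0,v0),(k) in (((414,205),'E'),((277,175),'L')) if n=='top' else (((210,235),'E'),((388,240),'L')):
        w=(abs(uu-u0)<45)&(abs(vv-v0)<65)
        for nm,m,z in(('red',((H<8)|(H>172))&(S>150)&(V>90)&w,.042),('yel',(H>14)&(H<33)&(S>130)&(V>90)&w,.13)):
            c,l,s,ce=cv2.connectedComponentsWithStats(m.astype(np.uint8))
            print(f,k,nm,[(tuple(ce[i].round(1)),int(s[i,4])) for i in range(1,c) if s[i,4]>3])
E
```

```text
clk 9.6833 tcp [0.4016 0.3572 0.2336] jaw 84.56232233088998 q [7.260e-01 3.140e-01 1.100e-01 1.367e+00 1.000e-03 8.210e-01] w 0.0852307518053561 F [ 0.9 -0.7 -0. ] [-0.02 -0.05 -0.  ]
axes
 [[-0.001 -0.995  0.095]
 [ 0.001  0.095  0.995]
 [-1.     0.001  0.001]]
jaw 84.3 turn units [ 0.009  0.002 -0.001]
jaw 264.3 turn units [-6.274e+00  2.000e-03  3.000e-03]
shift units [ 0.013 -0.806 -0.816]
[397 243   4   4   7] [0.6392 0.1464]
[380 244   4   5  10] [0.6365 0.1139]
[388 251  13  40 229] [0.6953 0.1232]
top0 E red [((np.float64(436.7), np.float64(175.1)), 165), ((np.float64(402.8), np.float64(197.3)), 6), ((np.float64(393.0), np.float64(207.0)), 5)]
top0 E yel [((np.float64(422.2), np.float64(219.5)), 308)]
top0 L red [((np.float64(282.9), np.float64(142.5)), 145), ((np.float64(258.6), np.float64(173.9)), 7), ((np.float64(251.4), np.float64(186.1)), 7)]
top0 L yel [((np.float64(287.9), np.float64(116.2)), 108), ((np.float64(272.8), np.float64(188.9)), 286)]
t9f E red [((np.float64(436.7), np.float64(175.0)), 164), ((np.float64(402.8), np.float64(197.3)), 6), ((np.float64(393.0), np
[... 651 characters left out ...]
(np.float64(413.0), np.float64(235.0)), 7), ((np.float64(393.8), np.float64(277.6)), 228)]
scene0 L yel [((np.float64(378.7), np.float64(189.0)), 6), ((np.float64(390.2), np.float64(202.7)), 402)]
s9f E red [((np.float64(242.0), np.float64(225.5)), 6), ((np.float64(230.5), np.float64(238.0)), 10), ((np.float64(188.1), np.float64(272.3)), 244)]
s9f E yel [((np.float64(206.1), np.float64(200.3)), 292), ((np.float64(208.5), np.float64(193.8)), 6)]
s9f L red [((np.float64(398.3), np.float64(244.7)), 7), ((np.float64(381.3), np.float64(245.9)), 10), ((np.float64(393.2), np.float64(273.4)), 229)]
s9f L yel [((np.float64(389.8), np.float64(201.5)), 238), ((np.float64(379.3), np.float64(201.3)), 9)]
```

View pics/t9.png

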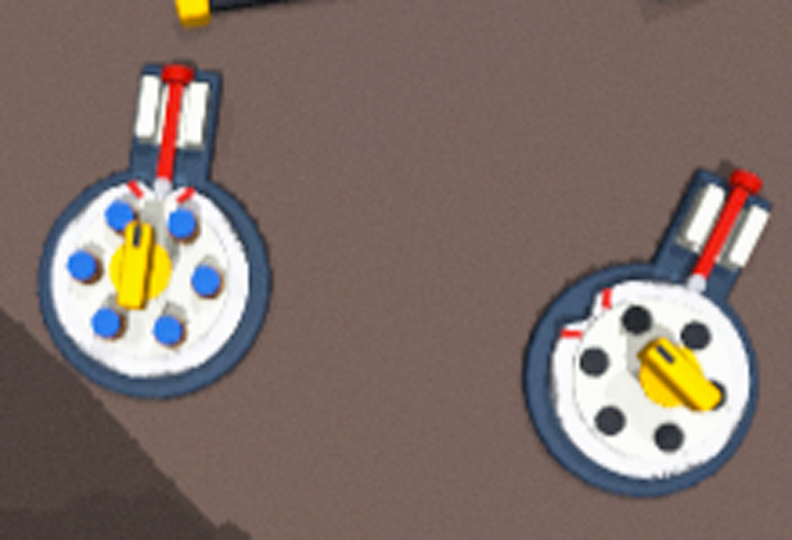

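The roller is in the notch between the marks at (162,188), the pin is about 9 mm in, and the empty carousel is unchanged. Handing in.

```bash
python3 -c "
from workcell import bot
print(bot.job_done())"
```

```text
the job is handed in; nothing more can be done
None
```

I gripped the yellow knob of the blue-capped carousel and turned it clockwise by about 67° (1.17 rad). The red pin's roller now sits in the notch, and I let go, rose and backed away. I handed the job in at about 9.8 s of the 32 s allowed.

**Last checks, arm clear:**
- **Notch:** the roller sits between the two red marks in both views. The marks in the scene view stayed put on release.
- **Pin:** it is about 8.3 to 9.5 mm in from where it started, depending on the camera, against 9 mm for fully in. The images are not fine enough to settle it closer than about 1 mm.
- **Empty carousel:** its knob, notch marks and pin are within 0.1 pixel of where they were at the start.
- **Forces:** readings at the end of each move stayed below 10 N, and the wrist force is about 0 now.

**One thing disagreed:** part-way through the turn, with the notch still about 41° short, the pin already looked 9 to 12 mm inward. Its roller was hidden by the rim. Depth readings showed the plate had not lifted and the base had not shifted, and the turning torque stayed small, so I carried on. I found no cause for it. At the end the roller was visible again, properly in the notch.

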